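Try the bread bin's lid stay

ROBOT

A 6-joint arm with a two-finger parallel gripper is mounted at the origin on the work surface. World frame = base frame: x ahead of the robot, y to its left, z up, the work surface at z = 0. Lengths are in m, angles in rad, forces in N, time in s.
With the tool pointing down it reaches from about 0.25 to 0.725 m from the base axis. Payload 4 kg.
Tool frame: the origin (TCP) lies where the fingers leave the gripper's body, on its centre line; the fingertips stand 73 mm ahead of it and the grasp point (between the pads) lies ahead of it (grip_point_offset is the z of the grasp point in the tool frame, in m); z points along the fingers, y is the direction in which the jaws open and shut (so a half turn about z gives the same grasp; the last joint's range is limited). The gripper opens to 85 mm and grips with 20 to 120 N. Pads are 22 mm wide; open, the fingers measure 114 mm over their backs; the gripper's body (76 mm by 85 mm) begins 54 mm behind the grasp point. The pads swing forward as they close: fully open they stand 13 mm farther back than shut.
Start: joints at [1.343, 0.241, 0.005, 1.335, 0, 1.571], TCP at [0.113, 0.487, 0.304] pointing down, gripper open.
Joint ranges: [-2.72, 2.72], [-1.05, 1.87], [-1.09, 1.28], [-1.99, 2.15], [-1.42, 1.44], [-3.14, 3.14]. Speed limits (rad/s): [2.79, 2.79, 3.14, 3.14, 3.14, 3.14].

INTERFACE

Orientations are given as a unit quaternion [x, y, z, w].
In Python, from workcell import get_state, capture, camera_model, job_done, spot_in, grip_point_offset gives the robot as it stands.
- The arm moves only by the tool servo_tool, never from a script. Its argument "commands" is a list of rows, each a list of 7 numbers: the shift along the world's x, y, z in cm, then the turn, a rotation vector about the world's x, y, z in degrees, then the closure, from -1 (fully open) to 1 (shut). A call has 1 to 12 rows; each row is the pose to reach, as a shift and turn from the pose commanded when the call began; what a row does not reach only later rows make up. A row lasts 1/10 s, in which the tool goes at most 50 mm and 8.59 degrees, less where a joint would pass 70% of its speed; a pose out of reach is approached as far as the arm can. A call with a gripper value outside its range is refused whole. The fingers move at their own pace and stop on an object; "force" is the grip in N (left out, the last holds). Time passes only in rows, so rows that repeat a pose let the fingers close. It gives the time, the measured TCP pose, the force and the opening at its end, in the units of the state.
- get_state(): the state, without advancing time (a new reading comes with each control period).
- capture(name): name is "scene" or "side" or "wrist"; returns the picture (480x640x3 uint8, red, green, blue); there is no depth.
- camera_model(name): a dict with "fx", "fy", "cx", "cy" (pixels), "R" (3x3) and "t" (3): a world point X has camera coordinates R X + t. Camera axes: x right, y down, z forward; pixel columns grow to the right and rows downward; lengths in m; the calibration is good to about 2 mm. A picture is of the moment at which its call begins: read the wrist's pose just before it. camera_model takes no time and is no camera call; for the wrist camera it gives the pose at the moment of the call.
- job_done(): hands the job in, once; it reports no verdict.
Trained networks look in the newest picture that a camera, given by its name, has taken for a name from the list of things; names that differ only in an ending like _2 or _b are one class to them, and where a whole thing is asked for, a point or a joint stands for the part that bears it (a point fixed in the world has none). Each returns a list of dicts, best first, with "confidence" (0 to 1); they miss things now and then, are a little off and sometimes report something else, mostly with a low value. They report only what shows in the picture. A call takes as long as a camera call.
- spot_in(target, camera): "extent" ([left, top, right, bottom] in pixels, round what is visible of it).
The state is a dict: "time": time; "joint_pos": joint angles; "qd": joint speeds; "joint_efforts": joint torques, N m; "ee_pos": TCP position; "eef_rot": TCP orientation; "force": force on the tool from outside, world axes, zero at the start; "torque": the same for the moment, N m; "opening": finger opening in m.
Only numpy, scipy, OpenCV 4.12 (cv2) and the standard library are available. Lean on these libraries where they do the work, as an engineer would, in place of code of your own. Each camera call takes 0.05 s, during which the arm holds its last target.

TASK

Try out the folding stay of the white bread bin with the wooden lid: raise the lid by its brass bar until the stay locks straight and let go, so that the lid stands open by itself. Then press the red knob at the stay's knee down to break it, and let the lid sink fully shut. Leave the clear cake keeper where it stands.

Things in the scene. Friction and masses are not known exactly. Their poses are not given: they have to be found in the camera images.
- lid_handle (a point): Centre of the brass bar (12 mm round, 100 mm between its arms) ahead of the wooden lid's front edge, 49 mm free gap; the lid, 250 wide, hinges on the bin's far rim. Its x axis points to the hinge line, 260 mm away; its y is the hinge axis. Height 116 mm shut, 329 mm with the stay straight (0.96 rad up). Falls back if let go over 5 mm short; damped, sinks slowly. Bin fixed, 210 deep, 110 tall.
- stay_knob (a point): Centre of the red round knob (30 mm diameter, 55 mm long, axis along the hinge) at the knee of the steel folding stay on the bin's right side, 195 mm from the lid's middle line. Low beside the bin when shut; 157 mm high when locked. Locked, press it with 1 to 3 N at least 30 mm down and 20 mm towards the hinge, then withdraw: it folds on down and the lid sinks shut by itself in 3 to 6 s.
- stay_knee (a joint): Knee angle of the stay, rad: 0 folded (lid shut), 2.25 straight, stops at 2.35 (locked past straight, held by a light spring). Pressing the knob below about 1.75 breaks it for good; less springs back. Each of the two links is 85 mm long.
- keeper_center (a point): Centre (70 mm up) of the clear cake keeper with white base and blue handle, 150 x 220 mm, 143 mm tall, loose; a bystander, not to be moved.

How it is judged:
On the way, in this order (a step that is already met when the one before it is completed fails the run):
1. the lid stands open by itself on the locked stay, untouched by the robot (height (world z) of lid_handle above 0.3 m and value of joint stay_knee above 2.29 rad and contact force between each of the arm, the fingers and anything else below 0.5 N), for 0.3 s.
2. the knee is broken while the lid is still up (value of joint stay_knee below 1.75 rad and height (world z) of lid_handle above 0.16 m).
At the end, for the whole second after the job is handed in: The lid is shut again (its bar within 10 mm of the closed height of 116 mm), the stay folded (knee joint below 0.2 rad) and at rest, after the lid had stood open by itself on the locked stay and the knee had then been broken; the cake keeper has moved less than 30 mm (height (world z) of lid_handle below 0.126 m and value of joint stay_knee below 0.2 rad and velocity of joint stay_knee between -0.05 and 0.05 rad/s and distance of keeper_center from where it was at the start of the episode below 0.03 m); the robot touches nothing.
It fails at once if the cake keeper is pushed away (more than 30 mm) (distance of keeper_center from where it was at the start of the episode above 0.03 m).
It also fails if it takes over 48 s, if anything falls off the work surface, if the arm or the gripper's body presses on something with over 40 N, if the wrist force passes 120 N, or if a joint passes its speed limit or range.

## Working session

There is one attempt and no reset: what is moved stays moved. The work goes in short steps, Python scripts to look and compute and a tool call to move; the robot and the scene stay as the last step left them, time stands still between calls to the robot, and variables do not carry over. Pictures are saved under pics/ and viewed, and the job is handed in when it is done.

Besides the shell and the picture viewer there is one more tool, called in YAML: its name, and indented under it one key for each argument. servo_tool: Moves the arm, as the interface text tells. Its arguments: {"type":"object","properties":{"commands":{"type":"array","items":{"type":"array","items":{"type":"number"}}},"force":{"type":"number"}},"required":["commands"]}

```bash
ls; mkdir -p pics; python3 - <<'E'
from workcell import *
import cv2
s=get_state(); print(s); print(grip_point_offset)
for c in ["scene","side","wrist"]:
    im=capture(c); cv2.imwrite(f"pics/{c}0.png",im[:,:,::-1])
    m=camera_model(c); print(c,m)
    for n in ["lid_handle","stay_knob","keeper_center"]:
        print(n,[ (d["extent"],round(d["confidence"],2)) for d in spot_in(n,c)][:2])
E
```

```text
pics
{'time': 0.0, 'joint_pos': array([1.34305294e+00, 2.41455102e-01, 3.72518534e-03, 1.33519771e+00,
       5.06786521e-06, 1.57081094e+00]), 'qd': array([-4.61475075e-04, -8.00573676e-04,  6.41312539e-04,  3.90272181e-05,
        3.79896010e-04,  7.87954718e-04]), 'joint_efforts': array([-1.19204939e-03, -3.72319508e+01,  2.52407902e+01,  1.71615294e-02,
       -8.23348319e-05, -8.63673932e-06]), 'ee_pos': array([0.1127811 , 0.48662501, 0.30299212]), 'eef_rot': array([ 1.13632959e-01,  9.93522227e-01, -1.05845986e-03, -1.23594895e-04]), 'force': array([0.8590257 , 0.63027019, 0.20140305]), 'torque': array([ 0.01205513,  0.0009014 , -0.01210295]), 'opening': 0.08516479283893877}
0.0539
scene {'fx': 487.1599411258909, 'fy': 487.1599411258909, 'cx': 330.3557190984983, 'cy': 235.10952499898175, 'R': array([[ 0.80737454,  0.5897695 , -0.01784093],
       [ 0.30553373, -0.44375028, -0.84245761],
       [-0.50477272,  0.67472782, -0.53846715]]), 't': array([-0.4378658 , -0.06436902,  1.50966117])}
lid_handle [([303.4, 213.7, 429.1, 287.9], 0.73)]
stay_knob [([291.3, 281.8, 332.9, 326.2],
[... 180 characters left out ...]
([[-0.98038756, -0.19706738, -0.00216481],
       [-0.11466776,  0.57932382, -0.80699146],
       [ 0.16028582, -0.79091615, -0.59055914]]), 't': array([0.53462465, 0.16023705, 1.03396774])}
lid_handle [([229.8, 203.1, 358.6, 279.2], 0.94)]
stay_knob []
keeper_center [([327.0, 135.0, 389.8, 198.4], 0.76)]
wrist {'fx': 340.06478253538717, 'fy': 340.06478253538717, 'cx': 321.7355211528643, 'cy': 241.31589274191313, 'R': array([[ 2.26793757e-01,  9.73942626e-01,  5.94060926e-04],
       [ 9.22132122e-01, -2.14925296e-01,  3.21682244e-01],
       [ 3.13427728e-01, -7.24077221e-02, -9.46847496e-01]]), 't': array([-0.50039508, -0.04095271,  0.38035459])}
lid_handle []
stay_knob []
keeper_center []
```

View pics/scene0.png

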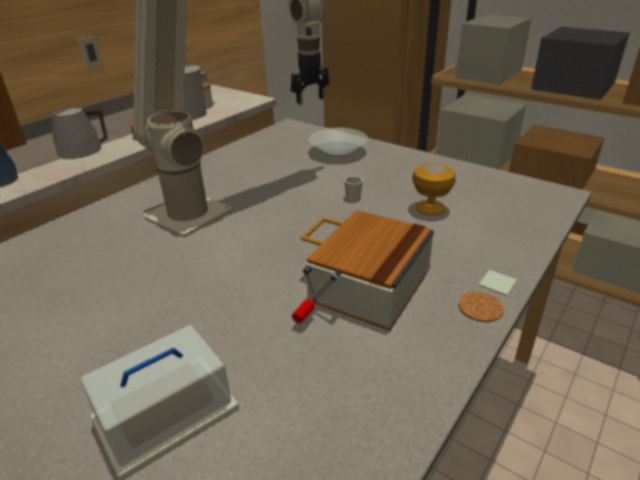

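View pics/side0.png

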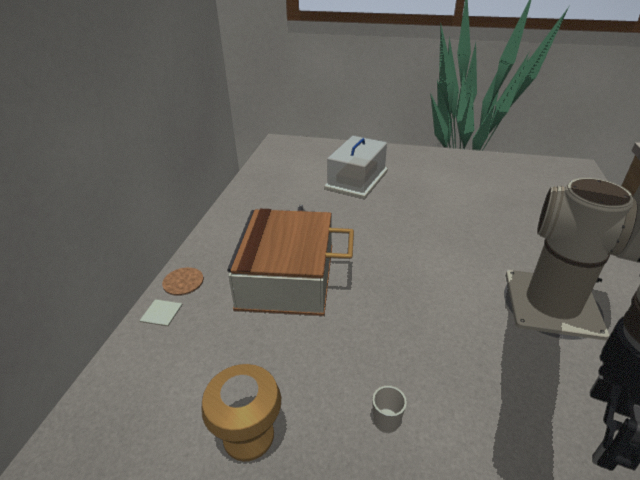

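View pics/wrist0.png

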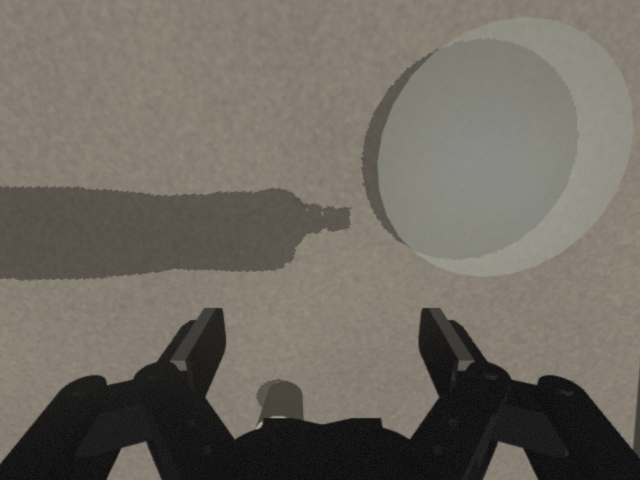

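The scene picture shows the bin at about (370,265), with its brass bar at (312,230) and the red knob at (304,311). The keeper is at (160,400). In the side picture the bar is at (352,243). I'll zoom in on these.

```bash
python3 - <<'E'
import cv2
a=cv2.imread("pics/scene0.png")[190:340,270:450]; b=cv2.imread("pics/side0.png")[190:320,220:370]
cv2.imwrite("pics/z1.png",cv2.resize(a,None,fx=4,fy=4,interpolation=cv2.INTER_CUBIC))
cv2.imwrite("pics/z2.png",cv2.resize(b,None,fx=4,fy=4,interpolation=cv2.INTER_CUBIC))
E
```

```text
(no output)
```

View pics/z1.png

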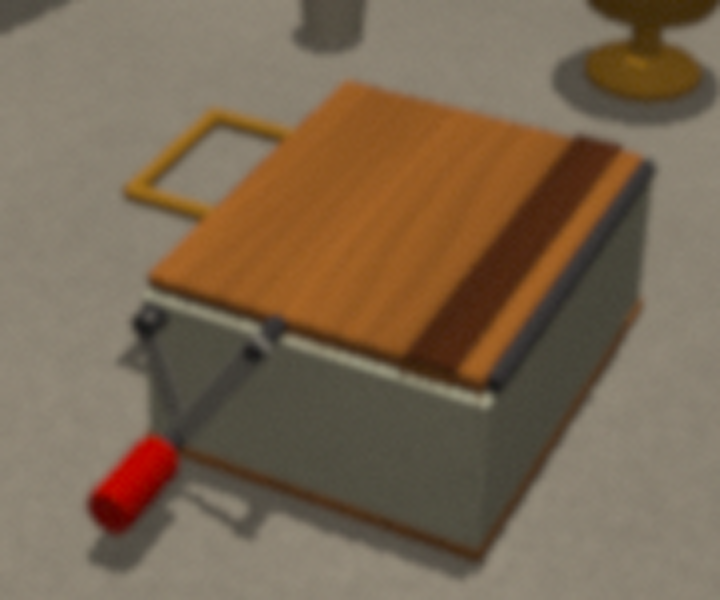

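View pics/z2.png

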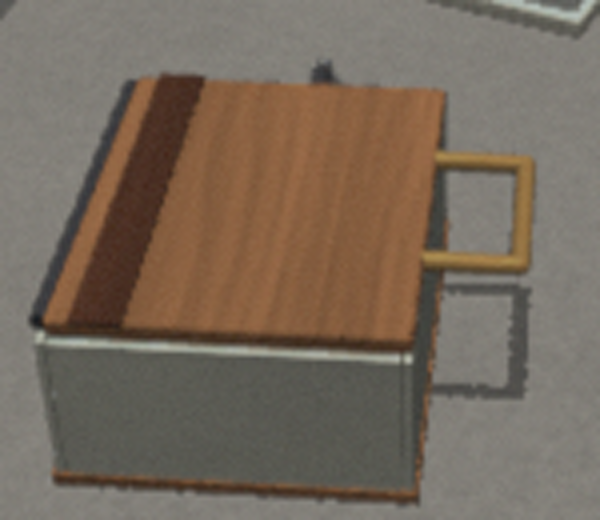

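```bash
cat > h.py <<'E'
import numpy as np, cv2
from workcell import *
def P(c):
    m=camera_model(c); K=np.array([[m['fx'],0,m['cx']],[0,m['fy'],m['cy']],[0,0,1]]); return K@np.c_[m['R'],m['t']]
def tri(c1,p1,c2,p2):
    X=cv2.triangulatePoints(P(c1),P(c2),np.float64(p1).reshape(2,1),np.float64(p2).reshape(2,1)); return (X[:3]/X[3]).ravel()
def onz(c,p,z):
    m=camera_model(c); d=np.array([(p[0]-m['cx'])/m['fx'],(p[1]-m['cy'])/m['fy'],1])@m['R']; o=-m['R'].T@m['t']
    return o+d*(z-o[2])/d[2]
def proj(c,X):
    x=P(c)@np.r_[X,1]; return x[:2]/x[2]
E
python3 - <<'E'
from h import *
a=tri('scene',(302.75,237.5),'side',(352.25,229.75)); b=tri('scene',(323.25,218.5),'side',(350.75,256.5))
print(a,b,np.linalg.norm(a-b),(a+b)/2)
for c,l in [('scene',[(302.75,237.5),(323.25,218.5)]),('side',[(352.25,229.75),(350.75,256.5)])]:
    q=[onz(c,p,.116) for p in l]; d=q[1]-q[0]; print(c,q,np.linalg.norm(d),np.degrees(np.arctan2(d[1],d[0])),(q[0]+q[1])/2)
# lid corners z ~.12
za=lambda x,y:(270+x/4,190+y/4)
zb=lambda x,y:(220+x/4,190+y/4)
for n,p in dict(fl=za(350,82),fr=za(150,280),br=za(492,388),bl=za(652,165)).items(): print(n,onz('scene',p,.12))
for n,p in dict(fr=zb(443,92),br=zb(130,82),bl=zb(36,322),fl=zb(413,342)).items(): print(n,onz('side',p,.12))
E
```

```text
[ 0.49229936 -0.04190415  0.11790518] [0.47876631 0.05987571 0.11606614] 0.10269209636531888 [0.48553283 0.00898578 0.11698566]
scene [array([ 0.49164654, -0.03973303,  0.116     ]), array([0.47857679, 0.05997114, 0.116     ])] 0.10055715454574311 97.4680532525002 [0.48511167 0.01011905 0.116     ]
side [array([ 0.49164745, -0.045799  ,  0.116     ]), array([0.47887715, 0.05989901, 0.116     ])] 0.10646666022482519 96.88901273980397 [0.4852623 0.00705   0.116    ]
fl [0.53188963 0.13787308 0.12      ]
fr [ 0.56262991 -0.11058165  0.12      ]
br [ 0.76660303 -0.08522585  0.12      ]
bl [0.73815497 0.15639371 0.12      ]
fr [ 0.55767316 -0.10429736  0.12      ]
br [ 0.76289787 -0.07606293  0.12      ]
bl [0.73240483 0.16501356 0.12      ]
fl [0.5263593  0.14096192 0.12      ]
```

servo_tool:
  commands:
    - [3,-4,0,0,0,-6,-1]
    - [6,-8,0,0,0,-12,-0.5]
    - [9.5,-12,0,0,0,-18,0]
    - [12.5,-16,0,0,0,-24,0.3]
    - [15.5,-20,0,0,0,-30,0.3]
    - [18.5,-24,0,0,0,-36,0.3]
    - [21.5,-28,0,0,0,-42,0.3]
    - [25,-32,0,0,0,-48,0.3]
    - [28,-36,0,0,0,-54,0.3]
    - [31,-40,0,0,0,-60,0.3]
    - [34.5,-44,0,0,0,-66,0.3]
    - [37.2,-47.7,0,0,0,-69.7,0.3]
  force: 40

```text
time: 1.8
ee_pos: [0.483, 0.0123, 0.3042]
eef_rot: [0.662, 0.749, 0.001, 0.0]
force: [0.6, 1.2, 0.1]
opening: 0.0301
```

servo_tool:
  commands:
    - [0,0,-2,0,0,0,0.3]
    - [0,0,-4,0,0,0,0.3]
    - [0,0,-4,0,0,0,0.3]
    - [0,0,-4,0,0,0,0.3]

```text
time: 2.2
ee_pos: [0.4816, 0.0143, 0.2641]
eef_rot: [0.661, 0.75, -0.0, -0.0]
force: [-0.3, 0.2, 0.3]
opening: 0.0298
```

```bash
python3 - <<'E'
from h import *
s=get_state(); print(s['time'],s['ee_pos'],s['eef_rot'],s['opening'],s['joint_pos'],s['force'])
m=camera_model('wrist'); im=capture('wrist'); cv2.imwrite('pics/w1.png',im[:,:,::-1])
for X in [(0.4916,-.043,.116),(.4787,.060,.116)]: print(proj('wrist',X))
E
```

```text
2.2 [0.48164105 0.01426217 0.26405182] [ 6.60978592e-01  7.50404670e-01 -2.41125432e-04 -2.70320155e-04] 0.02981683679962437 [ 2.95948563e-02  2.27157427e-01 -1.18203915e-01  1.22615926e+00
  1.69074104e-05  1.47383916e+00] [-0.30277768  0.22759481  0.33757794]
[324.771947   327.25194198]
[325.46024535 187.67116158]
```

View pics/w1.png

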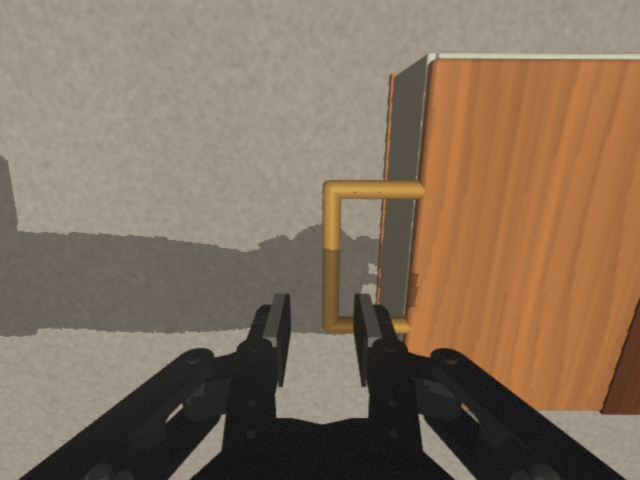

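The wrist view shows the bar at column 331, rows 187–326. The jaws' midline is at about column 322, so I need roughly 7 mm more towards the hinge.

servo_tool:
  commands:
    - [0.7,-0.3,-2,0,0,0,0.3]
    - [0.7,-0.3,-5,0,0,0,0.3]
    - [0.7,-0.3,-6,0,0,0,0.3]
    - [0.7,-0.3,-6,0,0,0,0.3]

```text
time: 2.65
ee_pos: [0.488, 0.0116, 0.2034]
eef_rot: [0.661, 0.751, -0.001, -0.001]
force: [0.3, 0.4, -0.1]
opening: 0.0296
```

```bash
python3 - <<'E'
from h import *
s=get_state(); print(s['time'],s['ee_pos'],s['eef_rot'],s['opening'],s['force'])
im=capture('wrist'); cv2.imwrite('pics/w2.png',im[:,:,::-1])
E
```

```text
2.65 [0.4880176  0.01159978 0.20343023] [ 0.6607082   0.75064194 -0.00080138 -0.00084549] 0.029622856742314217 [ 0.330529    0.43932907 -0.08597554]
```

View pics/w2.png

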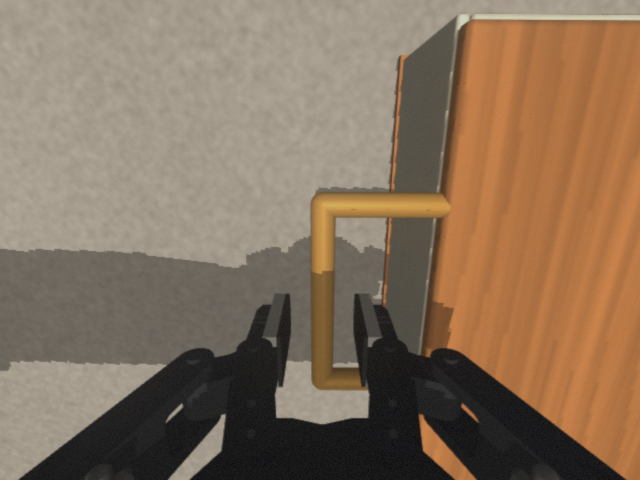

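```bash
python3 - <<'E'
from h import *
s=get_state(); R=cv2.Rodrigues
from scipy.spatial.transform import Rotation as Ro
z=Ro.from_quat(s['eef_rot']).as_matrix()[:,2]; t=s['ee_pos']
print(proj('wrist',t+z*(t[2]-.116)/-z[2]), [onz('wrist',p,.116) for p in [(323,205),(323,380)]],t)
E
```

```text
[322.13637535 295.14578206] [array([0.48321539, 0.05895638, 0.116     ]), array([ 0.49613757, -0.04191133,  0.116     ])] [0.48882939 0.01158083 0.20455161]
```

Tool axis projects to (322,295), and the bar centre is at (323,293), so they line up. I'll descend and grip.

servo_tool:
  commands:
    - [0,0,-2,0,0,0,0.3]
    - [0,0,-3.6,0,0,0,0.3]
    - [0,0,-3.6,0,0,0,0.3]
    - [0,0,-3.6,0,0,0,0.8]
    - [0,0,-3.6,0,0,0,0.8]
    - [0,0,-3.6,0,0,0,0.8]
    - [0,0,-3.6,0,0,0,0.8]
  force: 40

```text
time: 3.4
ee_pos: [0.4881, 0.0112, 0.1693]
eef_rot: [0.661, 0.75, -0.0, -0.0]
force: [-5.4, -0.2, 5.0]
opening: 0.0111
```

servo_tool:
  commands:
    - [0.1,0,1.0,0,0,0,0.8]
    - [0.1,0,2.1,0,0,0,0.8]
    - [0.3,0,4.1,0,0,0,0.8]
    - [0.7,0.1,6.2,0,0,0,0.8]
    - [1.3,0.2,8.2,0,0,0,0.8]
    - [2.0,0.3,10.1,0,0,0,0.8]
    - [2.0,0.3,10.1,0,0,0,0.8]

```text
time: 4.1
ee_pos: [0.5081, 0.0137, 0.2722]
eef_rot: [0.661, 0.75, -0.001, 0.0]
force: [-8.8, -2.4, 2.0]
opening: 0.0103
```

servo_tool:
  commands:
    - [0.9,0.1,1.9,0,0,0,0.8]
    - [1.9,0.2,3.7,0,0,0,0.8]
    - [3.1,0.4,5.4,0,0,0,0.8]
    - [4.4,0.6,7.0,0,0,0,0.8]
    - [5.8,0.7,8.5,0,0,0,0.8]
    - [7.3,0.9,9.9,0,0,0,0.8]
    - [8.1,1.0,10.6,0,0,0,0.8]
    - [8.1,1.0,10.6,0,0,0,0.8]

```text
time: 4.9
ee_pos: [0.5893, 0.0237, 0.3805]
eef_rot: [0.661, 0.75, 0.001, 0.002]
force: [-9.8, -2.8, 12.5]
opening: 0.0101
```

```bash
python3 - <<'E'
from h import *
s=get_state(); print(s['time'],s['ee_pos'],s['eef_rot'],s['opening'],s['force'])
for c in ['scene','wrist']:
  im=capture(c); cv2.imwrite(f'pics/{c}3.png',im[:,:,::-1])
E
```

```text
4.9 [0.58926592 0.02366251 0.38053437] [0.66118635 0.75021793 0.00111909 0.0021025 ] 0.010112937936735436 [-9.83175378 -2.7503621  12.48609948]
```

View pics/scene3.png

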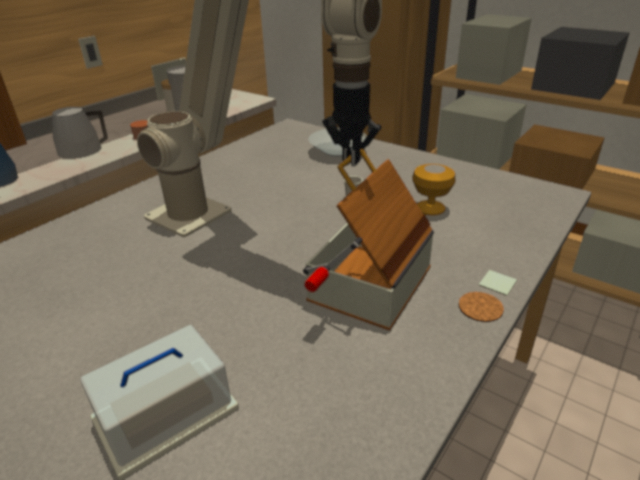

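View pics/wrist3.png

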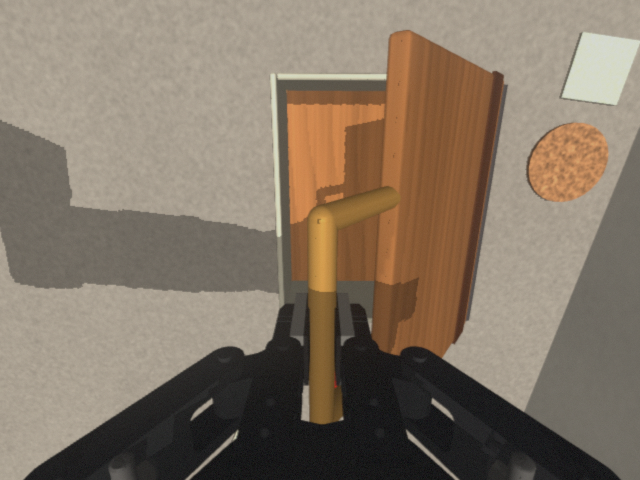

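servo_tool:
  commands:
    - [0.2,0,0.15,0,0,0,0.8]
    - [0.4,0,0.3,0,0,0,0.8]
    - [0.4,0,0.3,0,0,0,0.8]

```text
time: 5.3
ee_pos: [0.593, 0.024, 0.3835]
eef_rot: [0.661, 0.75, 0.002, 0.002]
force: [-7.8, -1.1, 9.6]
opening: 0.0104
```

```bash
python3 - <<'E'
from h import *
s=get_state(); print(s['time'],s['ee_pos'],s['eef_rot'],s['opening'],s['force'])
for c in ['scene']:
  im=capture(c); cv2.imwrite(f'pics/{c}4.png',cv2.resize(im[130:350,270:470,::-1],None,fx=2.7,fy=2.7))
E
```

```text
5.3 [0.59300312 0.02404496 0.38346106] [0.66108387 0.75030677 0.00185042 0.00210971] 0.010398938487256508 [-7.78916713 -1.14570495  9.63524451]
```

View pics/scene4.png

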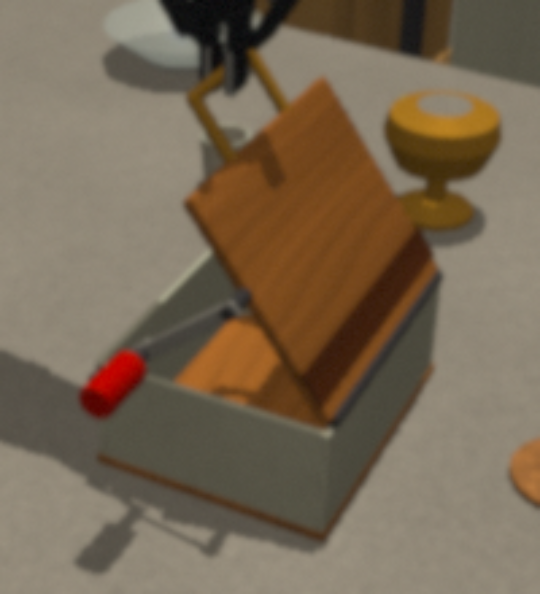

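servo_tool:
  commands:
    - [0.2,0,0.15,0,0,0,0.8]
    - [0.4,0,0.3,0,0,0,0.8]
    - [0.4,0,0.3,0,0,0,0.8]

```text
time: 5.65
ee_pos: [0.5944, 0.0242, 0.3841]
eef_rot: [0.661, 0.75, -0.001, -0.002]
force: [-15.1, -1.3, 6.5]
opening: 0.0105
```

```bash
python3 - <<'E'
from h import *
s=get_state(); print(s['time'],s['ee_pos'],s['eef_rot'],s['opening'],s['force'])
for c in ['scene']:
  im=capture(c); cv2.imwrite(f'pics/{c}5.png',cv2.resize(im[130:350,270:470,::-1],None,fx=2.7,fy=2.7))
E
```

```text
5.65 [0.59441852 0.02415978 0.38405174] [ 0.66102286  0.75036289 -0.00138722 -0.00154718] 0.010526538968634508 [-15.08285075  -1.28881447   6.51590438]
```

View pics/scene5.png

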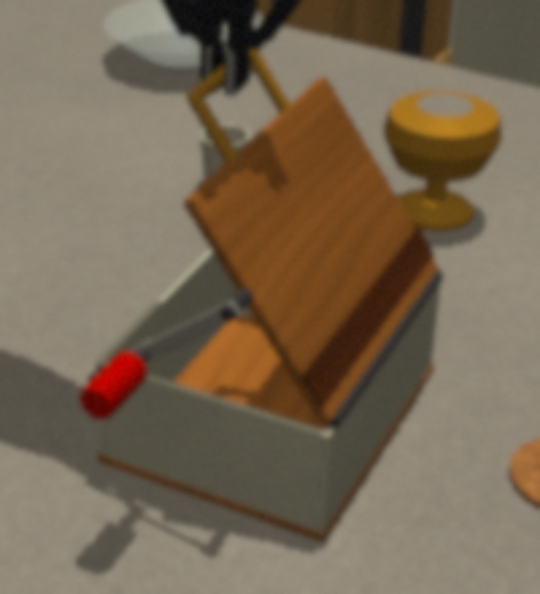

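```bash
cat >> h.py <<'E'
B=np.array([.4895,.0095,.116]); u=np.array([.992,.127,0]); v=np.array([-.127,.992,0])
def onplane(c,p,off):
    m=camera_model(c); d=np.array([(p[0]-m['cx'])/m['fx'],(p[1]-m['cy'])/m['fy'],1])@m['R']; o=-m['R'].T@m['t']
    X=o+d*(off-(o-B)@v)/(d@v); return X,(X-B)@u
E
python3 - <<'E'
from h import *
for f in ['scene3','scene4','scene5','scene0']:
    im=cv2.imread(f'pics/{f}.png').astype(int); M=(im[:,:,2]>120)&(im[:,:,1]<45)&(im[:,:,0]<45)
    y,x=np.nonzero(M); c=np.array([x.mean(),y.mean()])
    if f in('scene4','scene5'): c=(c+.5)/2.7-.5+[270,130]
    print(f,len(x),c,onplane('scene',c,-.195), onplane('scene',c,-.2))
# where should knob be if locked?
E
```

```text
scene3 212 [317.52358491 275.40566038] (array([ 0.63596557, -0.16832144,  0.14501057]), np.float64(0.12271052124373993)) (array([ 0.63964171, -0.17289113,  0.14947157]), np.float64(0.12577689776157136))
scene4 1501 [312.77695117 268.50325709] (array([ 0.62536777, -0.16967822,  0.15889695]), np.float64(0.11202519514101324)) (array([ 0.62912194, -0.17423792,  0.16325571]), np.float64(0.11517024971322952))
scene5 1534 [312.89948815 268.73318364] (array([ 0.62563485, -0.16964403,  0.15840648]), np.float64(0.11229448218361453)) (array([ 0.62938706, -0.17420398,  0.16276885]), np.float64(0.11543755394497608))
scene0 179 [304.33519553 307.60335196] (array([ 0.59910541, -0.17304044,  0.04353663]), np.float64(0.08554593113575633)) (array([ 0.60305295, -0.17757538,  0.0487448 ]), np.float64(0.08888595748079912))
```

The knob now sits at about (0.625,-0.170) and 158 mm high, against 157 mm for locked, so the stay has snapped past straight. I'll back off slightly and release.

servo_tool:
  commands:
    - [-0.2,0,-0.1,0,0,0,0.8]
    - [-0.2,0,-0.1,0,0,0,0.6]
    - [-0.2,0,-0.1,0,0,0,0.3]
    - [-0.2,0,-0.1,0,0,0,0.2]
    - [-0.2,0,-0.1,0,0,0,0.2]

```text
time: 6.2
ee_pos: [0.5963, 0.0243, 0.3802]
eef_rot: [0.661, 0.75, 0.0, 0.0]
force: [0.6, -0.0, 0.6]
opening: 0.0339
```

```bash
python3 - <<'E'
from h import *
s=get_state(); print(s['time'],s['ee_pos'],s['eef_rot'],s['opening'],s['force'])
for c in ['wrist']:
  im=capture(c); cv2.imwrite(f'pics/{c}6.png',im[:,:,::-1])
E
```

```text
6.2 [0.59626483 0.02428183 0.38022357] [6.60975735e-01 7.50407025e-01 4.31802877e-04 4.32841425e-04] 0.033880059443704535 [ 0.61455939 -0.00974716  0.60204131]
```

View pics/wrist6.png

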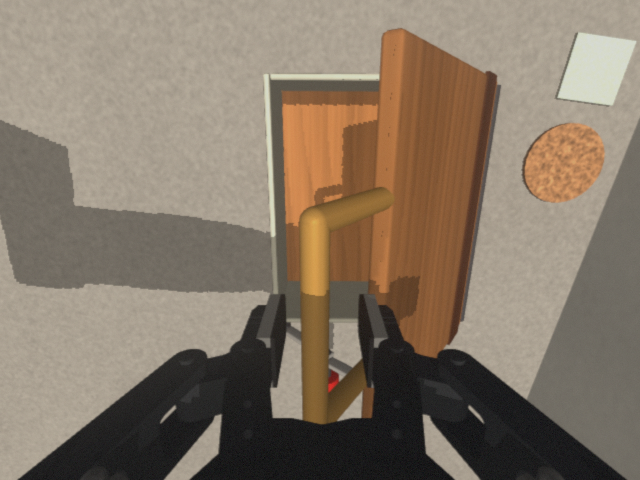

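The bar is free between the pads (column 315) and the measured force is about 0. I'll rise straight up.

servo_tool:
  commands:
    - [0,0,0,0,0,0,0.2]
    - [0,0,2,0,0,0,0.2]
    - [0,0,5,0,0,0,0.2]
    - [0,0,8,0,0,0,0.2]
    - [0,0,8,0,0,0,0.2]
    - [0,0,8,0,0,0,0.2]
    - [0,0,8,0,0,0,1]
    - [0,0,8,0,0,0,1]

```text
time: 7.05
ee_pos: [0.5956, 0.0242, 0.4583]
eef_rot: [0.661, 0.75, -0.001, -0.001]
force: [-0.1, -0.5, 0.4]
opening: 0.0059
```

```bash
python3 - <<'E'
from h import *
s=get_state(); print(s['time'],s['ee_pos'],s['eef_rot'],s['opening'],s['force'],s['joint_pos'])
im=capture('scene'); cv2.imwrite('pics/scene7.png',im[:,:,::-1])
im2=capture('side'); cv2.imwrite('pics/side7.png',im2[:,:,::-1])
im=im[:,:,::-1].astype(int); M=(im[:,:,2]>120)&(im[:,:,1]<45)&(im[:,:,0]<45)
M[:200]=0
y,x=np.nonzero(M); c=np.array([x.mean(),y.mean()]); print(c,onplane('scene',c,-.195))
print([onz('scene',p,z) for p,z in [((160,440),0.0),((235,405),0),((115,475),0)]])
E
```

```text
7.05 [0.59559648 0.02421022 0.45829243] [ 0.66100728  0.75037791 -0.00105703 -0.0011203 ] 0.005859910213750808 [-0.05096601 -0.45148062  0.4353997 ] [4.06186492e-02 4.64721267e-01 7.26195799e-01 1.83535131e+00
 1.98093734e-05 1.48494136e+00]
[312.75980392 268.36764706] (array([ 0.62534183, -0.16968154,  0.15923143]), np.float64(0.11199903785684699))
[array([ 0.57742141, -0.55021562,  0.        ]), array([ 0.63125893, -0.42242673,  0.        ]), array([ 0.57036243, -0.63366928,  0.        ])]
```

View pics/scene7.png

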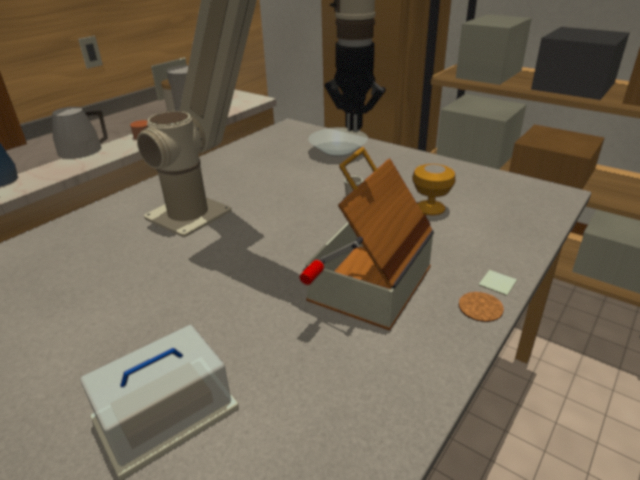

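View pics/side7.png

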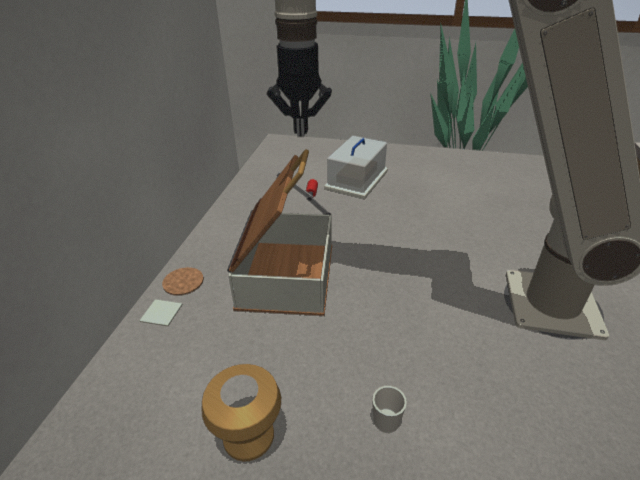

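The lid stands open by itself with the robot clear. Scene shows the knob at (313,269), and side shows it at (312,187). I'll move above the knob, slightly outward of its centre.

servo_tool:
  commands:
    - [0.7,-4,0,0,0,0,1]
    - [1.3,-8,0,0,0,0,1]
    - [2,-12,0,0,0,0,1]
    - [2.4,-16,0,0,0,0,1]
    - [2.7,-20.2,0,0,0,0,1]
    - [2.7,-20.2,-4,0,0,0,1]
    - [2.7,-20.2,-8,0,0,0,1]
    - [2.7,-20.2,-12,0,0,0,1]
    - [2.7,-20.2,-15,0,0,0,1]
    - [2.7,-20.2,-15,0,0,0,1]
    - [2.7,-20.2,-15,0,0,0,1]

```text
time: 8.25
ee_pos: [0.6226, -0.1777, 0.31]
eef_rot: [0.661, 0.75, -0.0, -0.001]
force: [-0.3, 0.1, 0.1]
opening: 0.0
```

```bash
python3 - <<'E'
from h import *
s=get_state(); print(s['time'],s['ee_pos'],s['eef_rot'],s['opening'],s['force'])
im2=cv2.imread('pics/side7.png').astype(int); M=(im2[:,:,2]>120)&(im2[:,:,1]<45)&(im2[:,:,0]<45); y,x=np.nonzero(M)
k=tri('scene',(312.76,268.37+.5),'side',(x.mean(),y.mean())); print(k,len(x),(k-B)@u,(k-B)@v)
for c in ['scene','wrist']:
  im=capture(c); cv2.imwrite(f'pics/{c}8.png',im[:,:,::-1])
t=s['ee_pos']; print(proj('wrist',t-[0,0,.086]),proj('wrist',k))
E
```

```text
8.25 [ 0.62262826 -0.17769805  0.30995189] [ 6.60998939e-01  7.50386564e-01 -2.60791146e-04 -5.82454338e-04] 2.1193463290320548e-05 [-0.27977765  0.12687362  0.14262213]
[ 0.62351025 -0.16955111  0.15772602] 40 0.11019867563082948 -0.19463800171773415
[319.21990673 294.04300354] [322.13448231 239.11668834]
```

View pics/scene8.png

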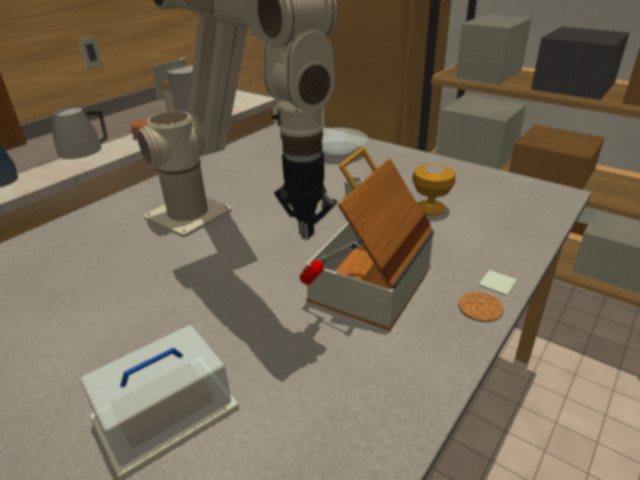

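View pics/wrist8.png

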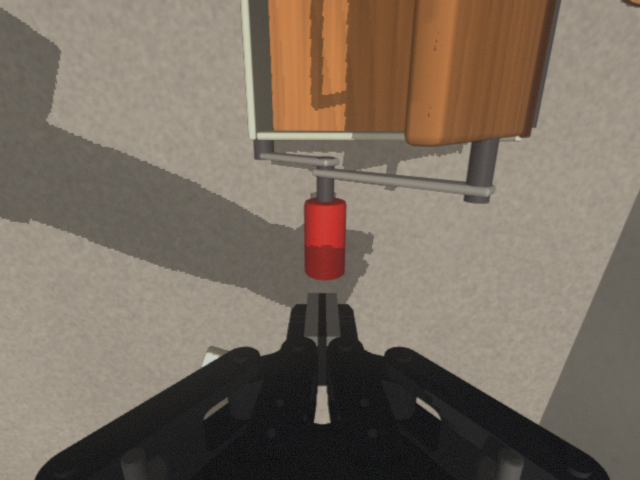

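The wrist view shows the knob at (325,238), dead ahead of the tip plane. I'll approach to just above it.

servo_tool:
  commands:
    - [0.1,-0.4,-2,0,0,0,1]
    - [0.1,-0.4,-4,0,0,0,1]
    - [0.1,-0.4,-5.3,0,0,0,1]
    - [0.1,-0.4,-5.3,0,0,0,1]

```text
time: 8.75
ee_pos: [0.624, -0.1818, 0.2571]
eef_rot: [0.661, 0.75, 0.0, 0.0]
force: [-0.1, 0.4, -0.2]
opening: -0.0003
```

```bash
python3 - <<'E'
from h import *
s=get_state(); print(s['time'],s['ee_pos'],s['force'])
im=capture('scene'); cv2.imwrite('pics/scene9.png',cv2.resize(im[130:350,220:450,::-1],None,fx=2.7,fy=2.7))
E
```

```text
8.75 [ 0.62399209 -0.18176747  0.25711982] [-0.08951656  0.4398927  -0.2451717 ]
```

View pics/scene9.png

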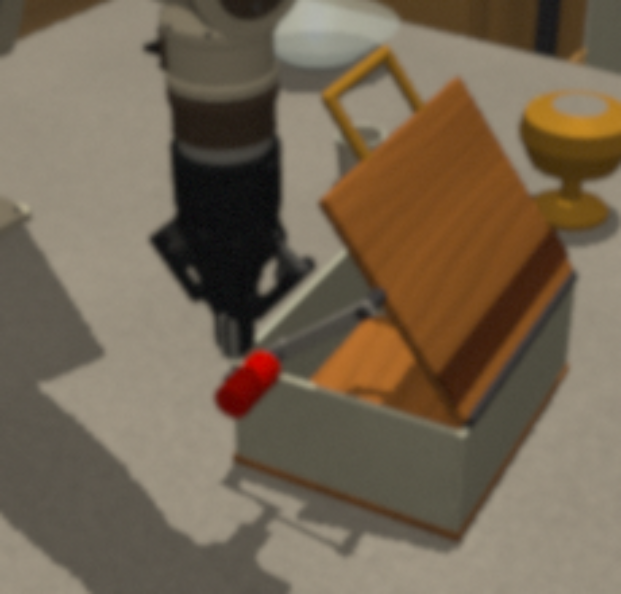

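The tips are just above the knob. Next: press down and towards the hinge, then withdraw up.

servo_tool:
  commands:
    - [0,0,-1.0,0,0,0,1]
    - [0.4,0,-1.8,0,0,0,1]
    - [0.9,0.1,-2.8,0,0,0,1]
    - [1.5,0.2,-3.8,0,0,0,1]
    - [2.1,0.3,-4.8,0,0,0,1]
    - [2.1,0.3,-4.8,0,0,0,1]

```text
time: 9.4
ee_pos: [0.6466, -0.1785, 0.2087]
eef_rot: [0.661, 0.751, 0.001, 0.001]
force: [0.2, -0.5, -0.5]
opening: -0.0003
```

```bash
python3 - <<'E'
from h import *
s=get_state(); print(s['time'],s['ee_pos'],s['force'])
im=capture('scene'); cv2.imwrite('pics/scene10.png',cv2.resize(im[130:350,220:450,::-1],None,fx=2.7,fy=2.7))
E
```

```text
9.4 [ 0.64657187 -0.17849389  0.20866586] [ 0.16924231 -0.46186683 -0.53573556]
```

View pics/scene10.png

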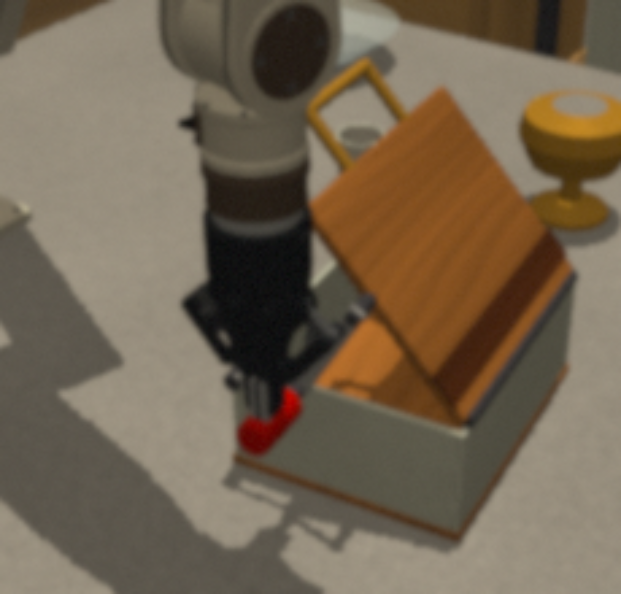

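The knob has gone down and the lid is sinking. I'll withdraw outward and up.

servo_tool:
  commands:
    - [0,-0.5,2,0,0,0,1]
    - [-0.5,-1.5,5,0,0,0,1]
    - [-1,-2,9,0,0,0,1]
    - [-2,-2,13,0,0,0,1]
    - [-4,-2,16,0,0,0,1]
    - [-6,-2,18,0,0,0,1]
    - [-6,-2,18,0,0,0,1]

```text
time: 10.15
ee_pos: [0.5836, -0.1992, 0.3938]
eef_rot: [0.661, 0.75, 0.001, 0.003]
force: [0.3, 0.1, 0.4]
opening: -0.0003
```

```bash
python3 - <<'E'
from h import *
s=get_state(); print(s['time'],s['ee_pos'],s['force'])
im=capture('scene'); cv2.imwrite('pics/scene11.png',im[:,:,::-1])
E
```

```text
10.15 [ 0.58364909 -0.1992231   0.39380036] [0.32469066 0.11160811 0.4325205 ]
```

View pics/scene11.png

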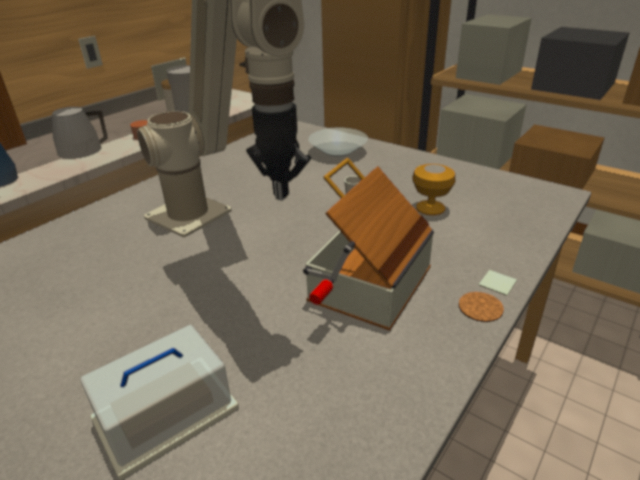

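The stay is broken: the knob is now at (321,291), the lid is sinking and the gripper is clear. I'll wait in place for it to shut.

servo_tool:
  commands:
    - [0,0,0,0,0,0,1]
    - [0,0,0,0,0,0,1]
    - [0,0,0,0,0,0,1]
    - [0,0,0,0,0,0,1]
    - [0,0,0,0,0,0,1]
    - [0,0,0,0,0,0,1]
    - [0,0,0,0,0,0,1]
    - [0,0,0,0,0,0,1]
    - [0,0,0,0,0,0,1]
    - [0,0,0,0,0,0,1]
    - [0,0,0,0,0,0,1]
    - [0,0,0,0,0,0,1]

```text
time: 11.4
ee_pos: [0.5848, -0.1988, 0.389]
eef_rot: [0.661, 0.75, 0.0, 0.0]
force: [0.2, -0.3, 0.2]
opening: -0.0002
```

servo_tool:
  commands:
    - [0,0,0,0,0,0,1]
    - [0,0,0,0,0,0,1]
    - [0,0,0,0,0,0,1]
    - [0,0,0,0,0,0,1]
    - [0,0,0,0,0,0,1]
    - [0,0,0,0,0,0,1]
    - [0,0,0,0,0,0,1]
    - [0,0,0,0,0,0,1]
    - [0,0,0,0,0,0,1]
    - [0,0,0,0,0,0,1]
    - [0,0,0,0,0,0,1]
    - [0,0,0,0,0,0,1]

```text
time: 12.6
ee_pos: [0.5848, -0.1988, 0.3889]
eef_rot: [0.661, 0.75, 0.0, 0.0]
force: [-0.2, 0.1, 0.6]
opening: 0.0001
```

servo_tool:
  commands:
    - [0,0,0,0,0,0,1]
    - [0,0,0,0,0,0,1]
    - [0,0,0,0,0,0,1]
    - [0,0,0,0,0,0,1]
    - [0,0,0,0,0,0,1]
    - [0,0,0,0,0,0,1]
    - [0,0,0,0,0,0,1]
    - [0,0,0,0,0,0,1]
    - [0,0,0,0,0,0,1]
    - [0,0,0,0,0,0,1]
    - [0,0,0,0,0,0,1]
    - [0,0,0,0,0,0,1]

```text
time: 13.8
ee_pos: [0.5848, -0.1988, 0.3889]
eef_rot: [0.661, 0.75, 0.0, 0.0]
force: [0.9, -0.1, -0.2]
opening: -0.0
```

servo_tool:
  commands:
    - [0,0,0,0,0,0,1]
    - [0,0,0,0,0,0,1]
    - [0,0,0,0,0,0,1]
    - [0,0,0,0,0,0,1]
    - [0,0,0,0,0,0,1]
    - [0,0,0,0,0,0,1]
    - [0,0,0,0,0,0,1]
    - [0,0,0,0,0,0,1]
    - [0,0,0,0,0,0,1]
    - [0,0,0,0,0,0,1]
    - [0,0,0,0,0,0,1]
    - [0,0,0,0,0,0,1]

```text
time: 15.0
ee_pos: [0.5848, -0.1988, 0.3889]
eef_rot: [0.661, 0.75, 0.0, -0.0]
force: [1.0, 0.2, 0.0]
opening: -0.0003
```

servo_tool:
  commands:
    - [0,0,0,0,0,0,1]
    - [0,0,0,0,0,0,1]
    - [0,0,0,0,0,0,1]
    - [0,0,0,0,0,0,1]
    - [0,0,0,0,0,0,1]
    - [0,0,0,0,0,0,1]
    - [0,0,0,0,0,0,1]
    - [0,0,0,0,0,0,1]
    - [0,0,0,0,0,0,1]
    - [0,0,0,0,0,0,1]
    - [0,0,0,0,0,0,1]
    - [0,0,0,0,0,0,1]

```text
time: 16.2
ee_pos: [0.5848, -0.1988, 0.3889]
eef_rot: [0.661, 0.75, -0.0, -0.0]
force: [0.2, 0.3, -0.1]
opening: 0.0002
```

```bash
python3 - <<'E'
from h import *
s=get_state(); print(s['time'],s['ee_pos'],s['force'])
im=capture('scene'); cv2.imwrite('pics/scene12.png',im[:,:,::-1])
im=capture('side'); cv2.imwrite('pics/side12.png',im[:,:,::-1])
a=cv2.imread('pics/scene0.png').astype(int); b=cv2.imread('pics/scene12.png').astype(int)
for im in (a,b):
    M=(im[:,:,2]>120)&(im[:,:,1]<45)&(im[:,:,0]<45); M[:200]=0; y,x=np.nonzero(M); print(x.mean(),y.mean())
    K=(im[:,:,0]>90)&(im[:,:,2]<60)&(im[:,:,1]<80);K[:330]=0;K[:,250:]=0; y,x=np.nonzero(K); print('blue',x.mean(),y.mean(),len(x))
d=abs(a-b).max(2); print('bar region diff',d[210:250,295:335].max(),'keeper diff',d[330:480,80:240].max(),'bin',d[210:330,295:435].max())
E
```

```text
16.2 [ 0.58480083 -0.19877522  0.38889501] [ 0.24909632  0.31205925 -0.12675753]
304.33519553072625 307.6033519553073
blue 148.44585987261146 362.21019108280257 157
304.4736842105263 307.9947368421053
blue 148.3987341772152 362.753164556962 158
bar region diff 14 keeper diff 54 bin 15
```

View pics/scene12.png

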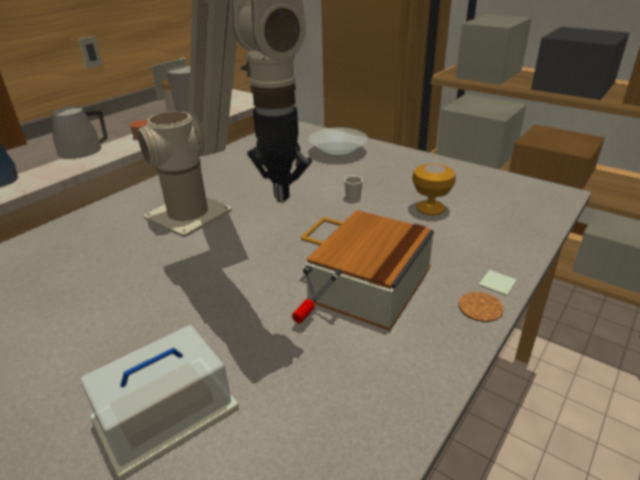

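The picture shows the lid shut: the bar, knob (304,308) and bin match the first picture, and the keeper hasn't moved. Handing in.

```bash
python3 -c "
from workcell import *
print(job_done(), get_state()['time'])"
```

```text
the job is handed in; nothing more can be done
the job is handed in; nothing more can be done
```

I raised the lid by its brass bar until the stay locked, and let go. It stood open by itself. I then pressed the red knob down and towards the hinge, pulled back, and let the lid sink shut. I handed in after about 16.2 s of robot time; no verdict was reported.

- **Lid open on its own:** with the gripper raised clear, the knob measured about 158 mm high from both cameras (157 mm means locked), the force on the tool was about 0, and the lid stayed up.
- **Knee broken:** I couldn't read the knee angle directly. After I pulled back, the knob stayed down and the lid kept sinking.
- **Lid shut:** the last picture matches the first to within noise at the bin and bar. The knob is within 0.4 px of where it started.
- **Cake keeper:** its blue handle is within about 0.5 px (roughly 1 mm) of its starting place. The pictures do differ there by up to 54 grey levels, against 15 at the bin. I put that down to edges and shading, because the keeper looks unmoved.
- **Bar position:** the wrist view put it about 4–5 mm further towards the hinge than the first camera fit. I used the wrist view, and the grip held.

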